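# Uncap the core-drill nose over the catch tray

### The job

Slide the loose metal catch tray against the front of the green stand so that it sits square and flush with no gap, then unscrew the red cap: nobody knows whether its thread is left- or right-handed, so try it both ways until it comes loose. Lift it off, carry it mouth down over the tray and finish while still holding it there, at least 10 cm above the bench and touching nothing else. Leave the grey cap on and the tray flush, and knock none of the core bits or the bottle over.

Things in the scene. Friction and masses are not known exactly. Their poses are not given: they have to be found in the camera images.
- stand: Green steel stand bolted to the bench, 80 (x) x 220 (y) x 30 mm high; origin at the centre of its underside; its front is its -x face, 40 mm from the origin, facing the robot, and its y runs along that face. Two capped threaded noses stand on it, 60 mm either side of the origin along y; either may have the red cap. It cannot be moved.
- red_cap: Red round screw cap, about 90 g, 56 mm tall: hollow skirt 46 mm across for the lower 30 mm, solid knurled grip 49 mm across for the top 26 mm. Origin at the centre of its lower rim, z up; it starts with the rim on the stand's top, 30 mm above the bench. A white line on its top points along its own x, which starts along the stand's x. About 1 mm of play sideways.
- red_thread (a point): On the red cap's axis, at its rim. Quick thread of unknown hand, different from start to start. Wrong way: stops dead within 8 degrees, then fingers slip round it. Right way: turns freely, not rising by itself, to a stop near 75. From 55 to 70 degrees of turn it lifts straight off; before, no more than 3 mm. The nose inside is 26 mm high: lift 30 mm before moving sideways.
- grey_cap: Grey cap of the same make on the other nose; stays on.
- tray: Loose open aluminium catch tray, about 0.35 kg, 100 (x) x 180 (y) x 35 mm high, walls and floor 5 mm thick; origin at the centre of its underside. It starts 25 to 50 mm in front of the stand, a little askew, its +x long side towards the stand. It slides on the bench; push it, or pinch a wall from above. Keep it roughly centred on the stand (within 60 mm).
- tray_edge (a point): Middle of the outer face of the tray's +x long wall, 17.5 mm above the tray's underside: the face that goes flush against the stand's front.
- bit_a: Dark steel stepped core bit, 98 mm tall, 54 mm across, standing loose behind the stand; origin at the centre of its underside.
- bit_b: Brass-coloured core bit, same size, standing loose behind the stand.
- bit_c: Dark core bit, same size, standing loose to the left on the bench.
- oil: Green glass bottle with black cap, 170 mm tall, 60 mm across, standing to the left on the bench; origin at the centre of its underside.
Not all that is in view belongs to the job. What is meant by the stand is not black, brown or orange, and is the larger of those in its own colour.

How it is judged:
By the outcome, as a careful person would: the job done as asked, in the order asked, and still so for the second after the job is handed in, while the arm keeps its last pose, push and grip.
It also fails if it takes over 51 s, if anything falls off the work surface, if the arm or the gripper's body presses on something with over 40 N, if the wrist force passes 120 N, or if a joint passes its speed limit or range.

### The arm

A 7-joint arm with a two-finger parallel gripper is mounted at the origin on the work surface. World frame = base frame: x ahead of the robot, y to its left, z up, the work surface at z = 0. Lengths are in mm, angles in rad, forces in N, time in s.
With the tool pointing down it reaches from about 400 to 900 mm from the base axis. Payload 5.6 kg.
Tool frame: the origin (TCP) lies midway between the tips of the shut fingers; the grasp point (between the pads) lies manip.grasp_offset behind it (manip.grasp_offset is the distance from the TCP to the grasp point, in mm); z points along the fingers, x is the direction in which the jaws open and shut, and the axes are right-handed (so a half turn about z gives the same grasp; the last joint's range is limited). The gripper opens to 92 mm and grips with 3 to 60 N. Pads are 20 mm wide; open, the fingers measure 128 mm over their backs; the gripper's body (75 mm by 189 mm) begins 69 mm behind the grasp point.
Start: joints at [-1.266, 0.468, -0.012, 1.603, 0.006, 1.071, -0.056], TCP at [221.581, 611.074, 214.592] pointing down, gripper open.
Joint ranges: [-2.53, 2.53], [-0.31, 2.02], [-1.57, 1.55], [0.28, 2.44], [-1.29, 4.43], [0.15, 1.84], [-2.92, 2.92]. Speed limits (rad/s): [2.57, 2.57, 3.14, 3.14, 3.14, 3.14, 3.14].

### API

Orientations are given as a rotation vector (axis times angle).
In Python, from station import manip gives the robot as it stands.
- The arm moves only by the shell command python3 -m inch 'ROWS' [FORCE]. ROWS is JSON, a list of rows, each a list of 3 entries, a list of its own where there are three numbers: the turn, a rotation vector about the tool's x, y, z in rad, then the shift along the tool's x, y, z in m, then the finger opening in m, from 0 to 0.0919. A call has 1 to 12 rows; each row shifts and turns the commanded pose from where the row before left it, along the tool's axes as they then stand; what a row does not reach is not made up. A row lasts 1/10 s, in which the tool goes at most 50 mm and 8.59 degrees, less where a joint would pass 70% of its speed; a pose out of reach is approached as far as the arm can. A call with a gripper value outside its range is refused whole. The fingers move at their own pace and stop on an object; FORCE is the grip in N (left out, the last holds). Time passes only in rows, so rows that do not move let the fingers close. It gives the time, the measured TCP pose, the force and the opening at its end, in the units of the state.
- manip.observe(): the state, without advancing time (a new reading comes with each control period).
- manip.camera(name): name is "side" or "top" or "wrist"; returns a dict with "pixels" (420x560x3 uint8, red, green, blue), "mtx" (3x3 intrinsics, pixels), "eye" and "attitude" of the camera in the world. Camera axes: x right, y down, z forward; pixel columns grow to the right and rows downward; lengths in mm; the calibration is good to about 2 mm. A picture is of the moment at which its call begins. There is no depth.
- manip.finish_job(): hands the job in, once; it reports no verdict.
Trained networks look in a picture, given as the dict that the camera call returned (one of the last four; its "shot" number tells which), for a name from the list of things; names that differ only in an ending like _2 or _b are one class to them, and where a whole thing is asked for, a point or a joint stands for the part that bears it (a point fixed in the world has none). Each returns a list of dicts, best first, with "confidence" (0 to 1); they miss things now and then, are a little off and sometimes report something else, mostly with a low value. They report only what shows in the picture. A call takes as long as a camera call. They do not tell look-alikes from the thing itself.
- manip.silhouettes(picture, label): "pixels" (420x560 bool, what is visible of it) and "bbox" ([left, top, right, bottom] in pixels, round what is visible of it).
- manip.place_of(picture, label): "at" ([column, row] in pixels: a listed point, or the origin of a listed thing).
The state is a dict: "t": time; "joint_positions": joint angles; "dq": joint speeds; "tau": joint torques, N m; "tool_pos": TCP position; "tool_rot": TCP orientation; "wrist_force": force on the tool from outside, world axes, zero at the start; "moment": the same for the moment, N m; "gripper_width": finger opening in mm.
Only numpy, scipy, OpenCV 4.12 (cv2) and the standard library are available. Lean on these libraries where they do the work, as an engineer would, in place of code of your own. Each camera call takes 0.05 s, during which the arm holds its last target.

## Working session

There is one attempt and no reset: what is moved stays moved. The work goes in short steps, Python scripts to look and compute and a shell command to move; the robot and the scene stay as the last step left them, time stands still between calls to the robot, and variables do not carry over. Pictures are saved under pics/ and viewed, and the job is handed in when it is done.

```bash
ls; mkdir -p pics; python3 - <<'E'
from station import manip
import cv2
print(manip.observe(), manip.grasp_offset)
for n in ("side","top","wrist"):
    p=manip.camera(n)
    cv2.imwrite(f"pics/{n}0.png",p["pixels"][:,:,::-1])
    print(n,p["mtx"],p["eye"],p["attitude"],p["shot"])
E
```

```text
pics
{'t': 0.0, 'joint_positions': array([-1.2660017 ,  0.46835741, -0.01162617,  1.60361352,  0.0059882 ,
        1.07142415, -0.05630659]), 'dq': array([ 0.00070749, -0.00040454,  0.00018052, -0.00043464,  0.00022382,
       -0.00166128,  0.00142078]), 'tau': array([-7.06792662e-05, -5.20579505e+01, -1.20596745e-02, -2.43745279e+01,
       -5.65592805e-02,  1.72245631e-02,  1.58998141e-04]), 'tool_pos': array([221.38559434, 610.5111331 , 213.65737924]), 'tool_rot': array([ 2.57144694e+00,  1.80287711e+00, -2.17588727e-03]), 'wrist_force': array([-0.41799494, -0.68991201,  0.17494   ]), 'moment': array([ 0.00822279, -0.01335914,  0.00133012]), 'gripper_width': 91.62195829155313} 18.700000000000003
side [[490.1395252    0.         283.8725762 ]
 [  0.         490.1395252  209.11064512]
 [  0.           0.           1.        ]] [ 144.44677324 -716.56134794  631.42286181] [-2.10068688  0.43664658 -0.24680828] 1
top [[414.75724667   0.         276.29582903]
 [  0.         414.75724667 207.25020924]
 [  0.           0.           1.        ]] [ 379.92185332  125.56413629 1174.05040914] [-2.14528701  2.19856514 -0.12330196] 2
wrist [[316.78745976   0.         280.13716781]
 [  0.         316.78745976 212.29611472]
 [  0.           0.           1.        ]] [151.71428317 636.10828165 384.79952222] [2.38213687 1.67135537 0.22625907] 3
```

View pics/side0.png

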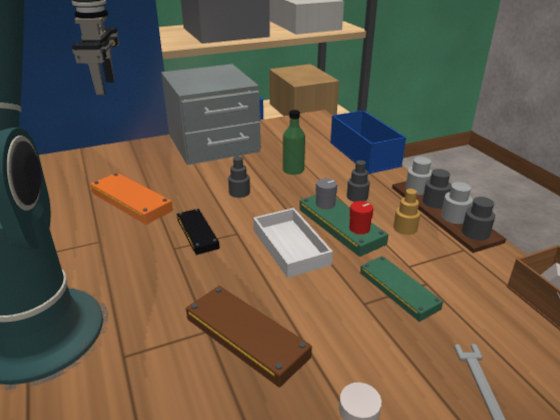

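View pics/top0.png

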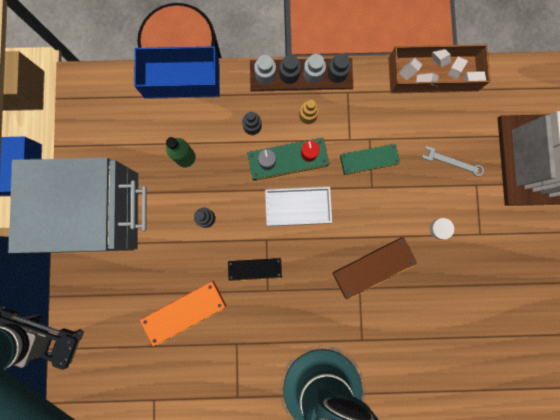

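View pics/wrist0.png

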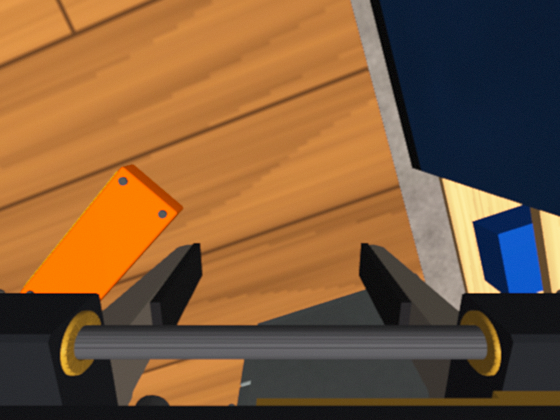

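```bash
cat > h.py <<'E'
from station import manip
import numpy as np, cv2
from scipy.spatial.transform import Rotation as R
from scipy.optimize import least_squares, minimize
def cam(n,save=None):
    p=manip.camera(n)
    if save: cv2.imwrite(f"pics/{save}.png",p["pixels"][:,:,::-1])
    return p
def proj(p,X):
    X=np.atleast_2d(X); M=R.from_rotvec(p["attitude"]).as_matrix()
    c=(X-p["eye"])@M; q=c@np.array(p["mtx"]).T
    return q[:,:2]/q[:,2:]
def ray(p,uv):
    M=R.from_rotvec(p["attitude"]).as_matrix()
    d=M@np.linalg.solve(p["mtx"],[uv[0],uv[1],1.]); return np.array(p["eye"]),d/np.linalg.norm(d)
def onz(p,uv,z):
    o,d=ray(p,uv); return o+d*(z-o[2])/d[2]
def tri(obs):
    A=np.zeros((3,3));b=np.zeros(3)
    for p,uv in obs:
        o,d=ray(p,uv);Q=np.eye(3)-np.outer(d,d);A+=Q;b+=Q@o
    return np.linalg.solve(A,b)
def box(lx,ly,h,x,y,yaw,z0=0):
    c,s=np.cos(yaw),np.sin(yaw);out=[]
    for z in(z0,z0+h):
        for a,b in((-1,-1),(1,-1),(1,1),(-1,1)):
            u,v=a*lx/2,b*ly/2;out.append([x+c*u-s*v,y+s*u+c*v,z])
    return np.array(out)
E
python3 - <<'E'
from h import *
np.set_printoptions(precision=1,suppress=True)
T=cam("top");S=cam("side")
pt={}
for l in ["stand","red_cap","red_thread","grey_cap","tray","tray_edge","bit_a","bit_b","bit_c","oil"]:
    for n,p in (("T",T),("S",S)):
        r=manip.place_of(p,l)
        for q in r[:3]:
            z=30 if "red" in l or "grey" in l else (17.5 if l=="tray_edge" else 0)
            print(l,n,np.array(q["at"]),round(q["confidence"],2),onz(p,q["at"],z))
    if l in("stand","tray","red_cap"):
        for n,p in (("T",T),("S",S)):
            for q in manip.silhouettes(p,l)[:2]: print("  sil",n,q["bbox"],round(q["confidence"],2),q["pixels"].sum())
E
```

```text
stand T [373.5 266.3] 0.97 [ 329.4 -155.5    0. ]
stand T [367.6 153.6] 0.81 [ 652.2 -154.4    0. ]
stand T [288.  160.6] 0.64 [637.   76.3   0. ]
stand S [339.8 227. ] 0.96 [633.4  75.3   0. ]
stand S [196.4 233.4] 0.95 [327.  179.4   0. ]
stand S [398.7 288.6] 0.71 [ 635.1 -152.8    0. ]
  sil T [227.3, 255.9, 282.8, 280.1] 0.96 1068
  sil T [250.4, 139.6, 330.1, 182.9] 0.92 1558
  sil S [173.9, 211.5, 218.7, 257.0] 0.96 1156
  sil S [295.6, 195.5, 388.4, 257.0] 0.72 2187
red_cap T [308.9 153.6] 0.64 [649.1  18.2  30. ]
red_cap S [356.5 224.4] 0.96 [648.7  32.1  30. ]
  sil T [300.7, 140.8, 320.1, 161.9] 0.83 320
  sil T [247.3, 140.7, 329.4, 180.9] 0.22 1601
  sil S [348.9, 196.2, 372.7, 236.7] 0.58 700
red_thread T [187.3 158.6] 0.74 [642.7 359.6  30. ]
red_thread T [308.  153.9] 0.69 [648.3  20.7  30. ]
red_thread S [357.8 224.9] 0.7 [650.3  29.3  30. ]
grey_cap T [266.6 161. ] 0.52 [630.7 137.6  30. ]
grey_cap S [326.  203.1] 0.96 [628.8 137.2  30. ]
tray T [298.6 208.5] 0.67 [497.6  50.    0. ]
tray S [288.6 246.6] 0.71 [495.8  53.5   0. ]
  sil T [266.5, 183.8, 330.9, 227.7] 
[... 297 characters left out ...]
. ]
bit_a T [251.7 126.7] 0.78 [739.6 178.9   0. ]
bit_a S [238.7 193.5] 0.58 [471.3 308.    0. ]
bit_a S [401.7 225.9] 0.55 [765.8  23.3   0. ]
bit_b T [209.8 217. ] 0.86 [479.5 302.5   0. ]
bit_b T [308.9 111.4] 0.8 [781.6  11.2   0. ]
bit_b T [251.7 126.7] 0.78 [739.6 178.9   0. ]
bit_b S [238.7 193.5] 0.58 [471.3 308.    0. ]
bit_b S [401.7 225.9] 0.55 [765.8  23.3   0. ]
bit_c T [209.8 217. ] 0.86 [479.5 302.5   0. ]
bit_c T [308.9 111.4] 0.8 [781.6  11.2   0. ]
bit_c T [251.7 126.7] 0.78 [739.6 178.9   0. ]
bit_c S [238.7 193.5] 0.58 [471.3 308.    0. ]
bit_c S [401.7 225.9] 0.55 [765.8  23.3   0. ]
oil T [185. 157.] 0.63 [654.4 372.4   0. ]
oil S [295.9 167.6] 0.82 [663.9 379.6   0. ]
```

```bash
cat >> h.py <<'E'
def tool():
    s=manip.observe();return np.array(s["tool_pos"]),R.from_rotvec(s["tool_rot"])
def goto(target_xyz, xang_deg):
    """print rel move (tool frame shift, m) & turn about z (deg) to reach pointing-down pose w/ tool x at angle"""
    p,r=tool()
    a=np.radians(xang_deg)
    G=np.array([[np.cos(a),np.sin(a),0],[np.sin(a),-np.cos(a),0],[0,0,-1]])
    rel=(r.inv()*R.from_matrix(G)).as_rotvec()
    print("now",p.round(1),"xang",np.degrees(np.arctan2(*r.as_matrix()[1::-1,0])).round(2),
      "shift tool mm",r.inv().apply(np.array(target_xyz)-p).round(1),"final-frame shift",(G.T@(np.array(target_xyz)-p)).round(1),"turn rad",rel.round(4))
E
python3 - <<'E'
from h import *
np.set_printoptions(precision=2,suppress=True)
p,r=tool(); W=cam("wrist")
print(r.inv().apply(W["eye"]-p)); print(r.inv().as_matrix()@R.from_rotvec(W["attitude"]).as_matrix())
print(onz(W,[280,210],0),p)
goto([430,40,230],0); goto([480,60,260],0)
E
```

```text
[  -0.03  -74.21 -171.04]
[[ 1.    0.    0.  ]
 [-0.    0.96  0.27]
 [ 0.   -0.27  0.96]]
[249.76 600.7    0.  ] [221.57 611.09 214.61]
now [221.6 611.1 214.6] xang 70.07 shift tool mm [-465.8  390.6  -15.4] final-frame shift [208.4 571.1 -15.4] turn rad [ 0.   -0.    1.22]
now [221.6 611.1 214.6] xang 70.07 shift tool mm [-430.   430.8  -45.4] final-frame shift [258.4 551.1 -45.4] turn rad [ 0.   -0.    1.22]
```

```bash
python3 -m inch '[[[0,0,0],[-0.0288,0.0361,-0.0025],0.0919],[[0,0,0],[-0.0288,0.0361,-0.0025],0.0919],[[0,0,0],[-0.0288,0.0361,-0.0025],0.0919],[[0,0,0],[-0.0288,0.0361,-0.0025],0.0919],[[0,0,0],[-0.0288,0.0361,-0.0025],0.0919],[[0,0,0],[-0.0288,0.0361,-0.0025],0.0919],[[0,0,0],[-0.0288,0.0361,-0.0025],0.0919],[[0,0,0],[-0.0288,0.0361,-0.0025],0.0919],[[0,0,0],[-0.0288,0.0361,-0.0025],0.0919],[[0,0,0],[-0.0288,0.0361,-0.0025],0.0919],[[0,0,0],[-0.0288,0.0361,-0.0025],0.0919],[[0,0,0],[-0.0288,0.0361,-0.0025],0.0919]]'
python3 -m inch '[[[0,0,0],[-0.0288,0.0361,-0.0025],0.0919],[[0,0,0],[-0.0288,0.0361,-0.0025],0.0919],[[0,0,0.149],[0,0,0],0.0919],[[0,0,0.149],[0,0,0],0.0919],[[0,0,0.149],[0,0,0],0.0919],[[0,0,0.149],[0,0,0],0.0919],[[0,0,0.149],[0,0,0],0.0919],[[0,0,0.149],[0,0,0],0.0919],[[0,0,0.149],[0,0,0],0.0919],[[0,0,0.149],[0,0,0],0.0919],[[0,0,0],[0,0,0],0.0919]]'
python3 - <<'E'
from h import *
goto([560,60,250],0)
W=cam("wrist","w1")
for l in["stand","tray","red_cap","grey_cap","tray_edge"]:
    z=30 if "cap" in l else (17.5 if l=="tray_edge" else 0)
    for q in manip.place_of(W,l)[:2]: print(l,np.round(q["at"],1),round(q["confidence"],2),onz(W,q["at"],z).round(1))
E
```

```text
t: 2.8
tool_pos: [511.9, 136.9, 245.1]
tool_rot: [2.572, 1.804, 0.002]
wrist_force: [0.0, 0.3, -0.3]
gripper_width: 91.8
t: 3.9
tool_pos: [559.3, 59.9, 249.7]
tool_rot: [3.141, 0.048, 0.0]
wrist_force: [0.8, 0.0, 1.2]
gripper_width: 91.5
now [559.3  59.9 249.7] xang 1.76 shift tool mm [ 0.7 -0.1 -0.3] final-frame shift [ 0.7 -0.1 -0.3] turn rad [ 0.0001 -0.0002  0.0307]
stand [322.3 323.6] 0.93 [ 631.8 -156.4    0. ]
stand [340.5 170.1] 0.66 [640.3  78.6   0. ]
tray [235.5 186.6] 0.78 [500.6  52.    0. ]
red_cap [346.1 222.3] 0.61 [647.2  15.5  30. ]
grey_cap [338.5 126.2] 0.77 [627.7 134.7  30. ]
grey_cap [346.6 222.7] 0.27 [647.9  15.   30. ]
tray_edge [270.  189.7] 0.86 [547.7  52.8  17.5]
```

View pics/w1.png

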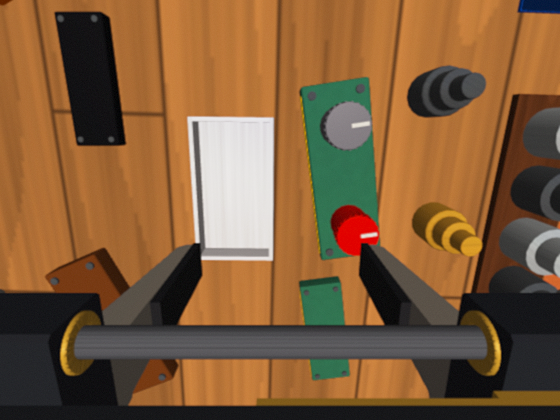

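```bash
cat >> h.py <<'E'
def hullmask(pts,sc=4):
    h=cv2.convexHull((np.array(pts)*sc).astype(np.float32))[:,0]
    m=np.zeros((420*sc,560*sc),np.uint8);cv2.fillConvexPoly(m,np.round(h*16+8*(sc-1)).astype(np.int32),1,shift=4)
    return cv2.resize(m.astype(np.float32),(560,420),interpolation=cv2.INTER_AREA)
def fitbox(p,mask,dims,x0):
    cs=[c for c in cv2.findContours(mask.astype(np.uint8),0,2)[0]]
    c=max(cs,key=cv2.contourArea); hm=np.zeros((420,560),np.uint8);cv2.fillConvexPoly(hm,cv2.convexHull(c),1)
    def f(v):
        m=hullmask(proj(p,box(*dims,v[0],v[1],np.radians(v[2])))) 
        return np.abs(m-hm).sum()/hm.sum()
    best=minimize(f,x0,method="Nelder-Mead",options=dict(initial_simplex=[x0,np.add(x0,[8,0,0]),np.add(x0,[0,8,0]),np.add(x0,[0,0,4])],xatol=.05,fatol=1e-5))
    return best.x,best.fun
def masks(p):
    I=p["pixels"].astype(int);r,g,b=I[...,0],I[...,1],I[...,2]
    green=(g>1.3*r)&(g>1.1*b)&(g>40)
    return green
def sil(p,l,near):
    """silhouette whose bbox centre is nearest to the projected world point"""
    u=proj(p,near)[0];L=manip.silhouettes(p,l)
    return min(L,key=lambda q:np.hypot(*(np.array([(q["bbox"][0]+q["bbox"][2])/2,(q["bbox"][1]+q["bbox"][3])/2])-u)))
E
python3 - <<'E'
from h import *
for n in("wrist","top","side"):
    p=cam(n)
    if n!="wrist":pass
    q=sil(p,"stand",[637,78,15]); 
    q2=sil(p,"tray",[498,52,17])
    g=q["pixels"]&masks(p)
    print(n,"stand",fitbox(p,q["pixels"],(80,220,30),[637,78,9]), "green",g.sum(),q["pixels"].sum(),fitbox(p,cv2.morphologyEx(g.astype(np.uint8),cv2.MORPH_OPEN,np.ones((3,3))),(80,220,30),[637,78,9]),"tray",fitbox(p,q2["pixels"],(100,180,35),[498,52,2]))
E
```

```text
wrist stand (array([638.50761534,  76.48925114,   9.91747724]), np.float64(0.05976237406920718)) green 6944 7696 (array([638.12199229,  75.97996898,  10.46621888]), np.float64(0.10117387261738726)) tray (array([501.56234129,  51.22595439,   1.57230258]), np.float64(0.020262678086838536))
top stand (array([637.09916576,  81.22913699,   9.38802447]), np.float64(1.125387168141593)) green 675 796 (array([641.7318146 ,  79.47737895,  12.4938597 ]), np.float64(1.3581538076152304)) tray (array([499.92932954,  65.90218409,  -1.22435435]), np.float64(1.519736842105263))
side stand (array([633.8051322 ,  76.21305552,  10.39659386]), np.float64(0.06207695048094051)) green 1710 2128 (array([636.93945017,  79.49800708,   9.48899121]), np.float64(0.12435419058553387)) tray (array([498.57469268,  50.75228518,   0.90244773]), np.float64(0.03575940482874789))
```

```bash
python3 -m inch '[[[0,0,0],[-0.0213,0.0013,0.038],0.0919],[[0,0,0],[-0.0213,0.0013,0.038],0.0919],[[0,0,0],[-0.0213,0.0013,0.038],0.0919],[[0,0,0],[-0.0213,0.0013,0.038],0.0919],[[0,0,0],[-0.0213,0.0013,0.038],0.0919],[[0,0,0],[0,0,0.03],0.0919],[[0,0,0],[0,0,0.015],0.0919],[[0,0,0],[0,0,0],0.0919]]' 15
python3 - <<'E'
from h import *
goto([453,50,14],1.5)
W=cam("wrist","w2")
E
```

```text
t: 5.45
tool_pos: [451.6, 49.6, 12.9]
tool_rot: [3.14, 0.048, -0.006]
wrist_force: [-0.8, 0.8, -0.4]
gripper_width: 91.9
now [451.6  49.6  12.9] xang 1.77 shift tool mm [ 1.4 -0.4 -1.1] final-frame shift [ 1.4 -0.4 -1.1] turn rad [0.001  0.0038 0.0047]
```

View pics/w2.png

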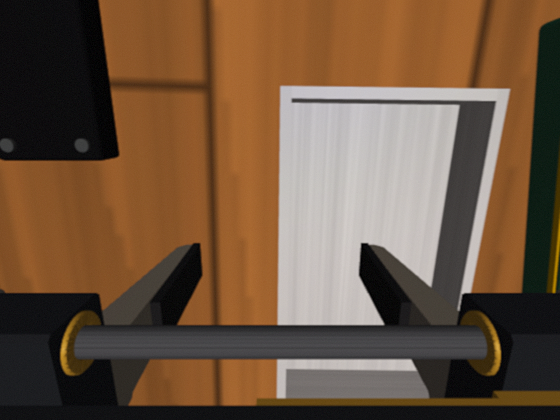

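```bash
python3 -m inch '[[[0,0,0],[0,0,0],0.0],[[0,0,0],[0,0,0],0.0],[[0,0,0],[0,0,0],0.0],[[0,0,0],[0,0,0],0.0],[[0,0,0],[0,0,0],0.0],[[0,0,0],[0,0,0],0.0],[[0,0,0],[0,0,0],0.0],[[0,0,0],[0,0,0],0.0]]' 15
python3 - <<'E'
from h import *
W=cam("wrist","w3")
goto([502,54.1,13],9.8)
E
```

```text
t: 6.3
tool_pos: [453.0, 49.9, 14.6]
tool_rot: [3.141, 0.049, -0.0]
wrist_force: [-0.2, -0.3, -0.6]
gripper_width: 29.8
now [453.   49.9  14.6] xang 1.78 shift tool mm [49.1 -2.6  1.6] final-frame shift [49.   4.2  1.6] turn rad [ 0.      0.     -0.1401]
```

View pics/w3.png

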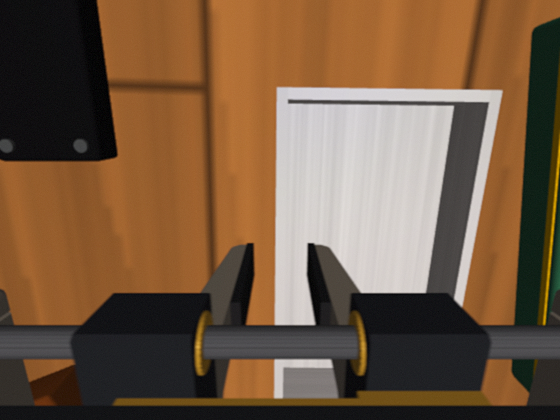

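```bash
python3 -m inch '[[[0,0,0],[0,0,0],0.0],[[0,0,0],[0,0,0],0.0],[[0,0,0],[0,0,0],0.0],[[0,0,0],[0,0,0],0.0],[[0,0,0],[0,0,0],0.0]]' 15
```

```text
t: 6.85
tool_pos: [452.9, 49.8, 14.6]
tool_rot: [3.141, 0.048, -0.0]
wrist_force: [0.5, -0.3, 0.8]
gripper_width: 4.8
```

```bash
python3 -m inch '[[[0,0,-0.07],[0,0,0],0.0],[[0,0,-0.07],[0,0,0],0.0],[[0,0,0],[0.0105,0.001,0],0.0],[[0,0,0],[0.0105,0.001,0],0.0],[[0,0,0],[0.0105,0.001,0],0.0],[[0,0,0],[0.0105,0.001,0],0.0],[[0,0,0],[0,0,0],0.0]]' 15
python3 - <<'E'
from h import *
W=cam("wrist","w4");cam("side","s4");S=cam("top","t4")
q=sil(S,"tray",[542,60,17]);print(q["bbox"],q["confidence"],fitbox(S,q["pixels"],(100,180,35),[542,60,9.8]))
q=sil(S,"stand",[637,78,15]);print(q["bbox"],q["confidence"],fitbox(S,q["pixels"],(80,220,30),[637,78,9.8]))
goto([502,54.1,13],9.8)
E
```

```text
t: 7.55
tool_pos: [495.9, 53.4, 14.5]
tool_rot: [3.13, 0.268, 0.001]
wrist_force: [0.1, -0.0, -3.1]
gripper_width: 5.0
[259.4, 169.4, 320.5, 215.2] 0.57 (array([543.32709575,  67.26840838,  10.5983186 ]), np.float64(1.9390078407720144))
[248.0, 137.6, 327.7, 181.2] 0.95 (array([638.65999203,  77.44864323,  10.12800049]), np.float64(0.04849424269264836))
now [494.9  53.2  14.5] xang 9.79 shift tool mm [7.2 0.3 1.5] final-frame shift [7.2 0.3 1.5] turn rad [ 0.      0.     -0.0002]
```

View pics/w4.png

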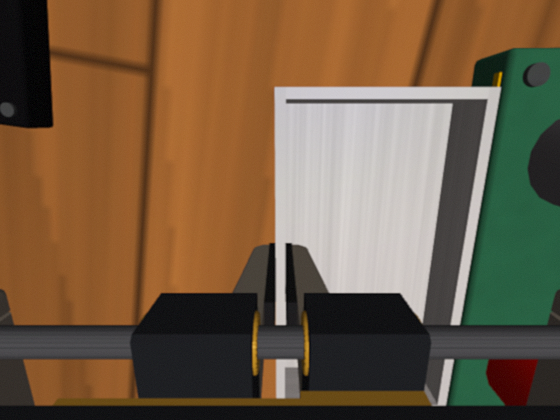

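View pics/s4.png

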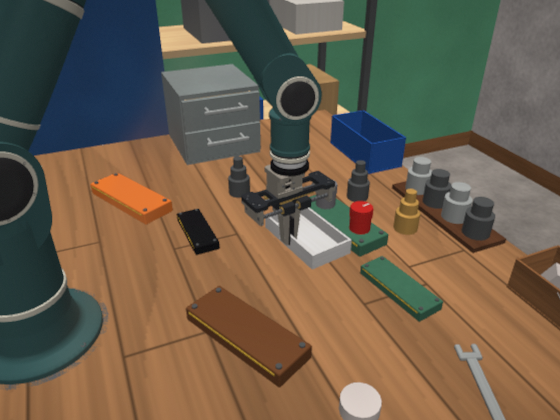

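View pics/t4.png

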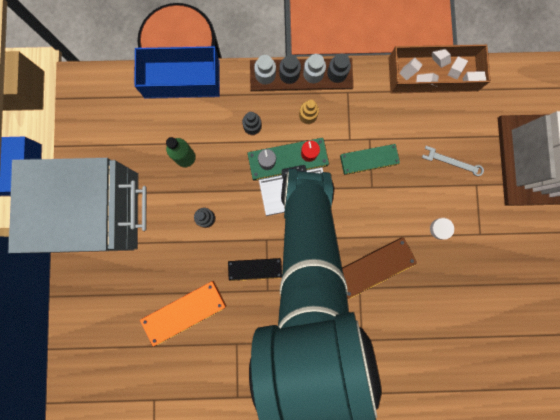

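```bash
python3 -m inch '[[[0,0,0],[0.002,0,0],0.0],[[0,0,0],[0.002,0,0],0.0],[[0,0,0],[0.001,0,0],0.0],[[0,0,0],[0,0,0],0.0]]' 15
python3 -m inch '[[[0,0,0],[0.001,0,0],0.0],[[0,0,0],[0,0,0],0.0]]' 15
python3 -m inch '[[[0,0,0],[0.001,0,0],0.0],[[0,0,0],[0,0,0],0.0]]' 15
python3 -m inch '[[[0,0,0],[0.001,0,0],0.0],[[0,0,0],[0,0,0],0.0]]' 15
python3 -c "
from h import *
print(manip.observe()['wrist_force'],manip.observe()['moment']);cam('wrist','w5');goto([502,54.1,13],9.8)"
```

```text
t: 8.2
tool_pos: [499.6, 53.9, 14.5]
tool_rot: [3.13, 0.268, -0.001]
wrist_force: [-1.2, -0.7, -1.6]
gripper_width: 4.7
t: 8.4
tool_pos: [501.0, 54.2, 14.5]
tool_rot: [3.13, 0.268, 0.0]
wrist_force: [-2.6, -1.4, -3.4]
gripper_width: 4.9
t: 8.6
tool_pos: [501.1, 54.1, 14.4]
tool_rot: [-3.13, -0.268, 0.003]
wrist_force: [-4.9, -1.5, 1.1]
gripper_width: 5.0
t: 8.8
tool_pos: [501.1, 54.1, 14.4]
tool_rot: [-3.13, -0.268, 0.006]
wrist_force: [-6.2, -2.1, 5.1]
gripper_width: 4.7
[-6.20823232 -2.07919372  5.11750323] [-0.45091784  1.67170541 -0.04706032]
now [501.1  54.1  14.4] xang 9.79 shift tool mm [0.9 0.2 1.4] final-frame shift [0.9 0.2 1.4] turn rad [-0.0005  0.0037 -0.0002]
```

View pics/w5.png

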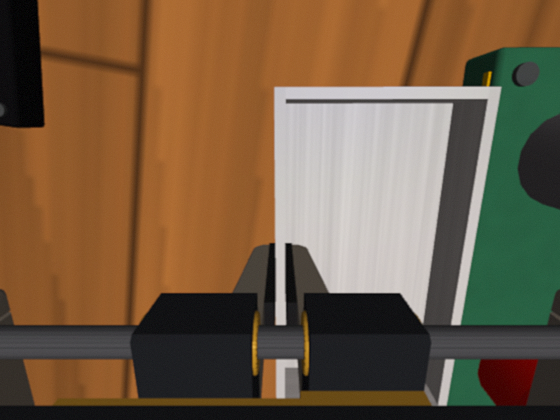

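```bash
python3 -m inch '[[[0,0,0],[0.001,0,0],0.0],[[0,0,0],[0.001,0,0],0.0],[[0,0,0],[0,0,0],0.0],[[0,0,0],[0,0,0],0.06],[[0,0,0],[0,0,0],0.06],[[0,0,0],[0,0,0],0.06],[[0,0,0],[0,0,-0.03],0.0919],[[0,0,0],[0,0,-0.04],0.0919]]' 15
python3 -c "
from h import *
goto([610,-3,200],9.8)"
```

```text
t: 9.65
tool_pos: [504.5, 54.7, 84.1]
tool_rot: [3.129, 0.268, -0.004]
wrist_force: [0.9, 0.0, 0.4]
gripper_width: 42.7
now [504.5  54.7  84.1] xang 9.8 shift tool mm [  93.9   74.9 -116. ] final-frame shift [  94.2   74.8 -115.9] turn rad [ 0.0009  0.0025 -0.0001]
```

```bash
python3 -m inch '[[[0,0,0],[0,0,-0.045],0.0919],[[0,0,0],[0.023,0.018,-0.025],0.0919],[[0,0,0],[0.023,0.019,-0.02],0.0919],[[0,0,0],[0.024,0.019,-0.013],0.0919],[[0,0,0],[0.024,0.019,-0.013],0.0919],[[0,0,0],[0,0,0],0.0919]]' 15
python3 - <<'E'
from h import *
W=cam("wrist","w6")
I=W["pixels"]
for l,d,x0 in(("tray",(100,180,35),[550,62,9.8]),("stand",(80,220,30),[638,77,9.8])):
    q=sil(W,l,[x0[0],x0[1],15]);print(l,q["bbox"],q["confidence"],fitbox(W,q["pixels"],d,x0))
u=proj(W,[[598,71,15]])[0];print(u)
x,y=map(int,u)
c=I[max(0,y-150):y+150,x-60:x+60];cv2.imwrite("pics/w6z.png",cv2.resize(c[:,:,::-1],None,fx=2,fy=2,interpolation=cv2.INTER_CUBIC))
E
```

```text
t: 10.25
tool_pos: [614.9, -5.8, 203.0]
tool_rot: [3.128, 0.263, 0.012]
wrist_force: [0.7, -1.3, -0.6]
gripper_width: 90.3
tray [169.0, 20.0, 275.4, 206.6] 0.72 (array([548.7736196 ,  63.0721499 ,   9.86875543]), np.float64(0.017029171623229155))
stand [273.7, 0.9, 357.6, 224.9] 0.58 (array([637.88340311,  75.67936357,  10.16935789]), np.float64(0.023201464675473866))
[274.32669149 120.16802994]
```

View pics/w6.png

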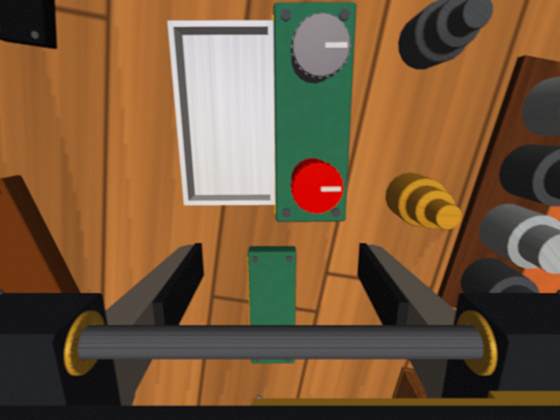

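View pics/w6z.png

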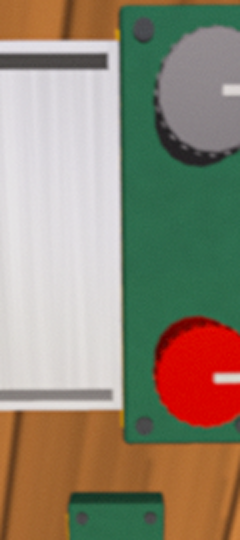

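```bash
python3 - <<'E'
import cv2,numpy as np
I=cv2.imread("pics/w6.png")
a=I[8:53,245:305];b=I[180:225,245:305]
cv2.imwrite("pics/w6e.png",np.hstack([cv2.resize(k,None,fx=6,fy=6,interpolation=0) for k in(a,b)]))
E
python3 - <<'E'
from h import *
W=cam("wrist")
for l in ("red_cap","red_thread","grey_cap"):
    for q in manip.place_of(W,l)[:2]: print(l,np.round(q["at"],1),round(q["confidence"],2),onz(W,q["at"],30).round(1))
I=W["pixels"].astype(int);r,g,b=I[...,0],I[...,1],I[...,2]
m=((r>170)&(g<60)&(b<60)).astype(np.uint8)
n,lab,st,ce=cv2.connectedComponentsWithStats(m)
k=1+np.argmax(st[1:,4]);print(st[k],ce[k])
# fit cap: cylinders
th=np.linspace(0,2*np.pi,60)
def cyl(x,y):
    o=[]
    for z,rr in((86,24.5),(60,24.5),(60,23),(30,23)):o.append(np.c_[x+rr*np.cos(th),y+rr*np.sin(th),np.full(60,z)])
    return o
top=cv2.convexHull(cv2.findContours((lab==k).astype(np.uint8),0,2)[0][0])
m2=((r>60)&(g<0.35*r)&(b<0.35*r)).astype(np.uint8);n,lab,st,ce=cv2.connectedComponentsWithStats(m2);k=1+np.argmax(st[1:,4]);print(st[k])
hm=np.zeros((420,560),np.uint8);cs=cv2.findContours((lab==k).astype(np.uint8),0,2)[0];cv2.fillConvexPoly(hm,cv2.convexHull(max(cs,key=cv2.contourArea)),1)
f=lambda v:np.abs(hullmask(proj(W,np.vstack(cyl(*v))))-hm).sum()/hm.sum()
s=minimize(f,[649,20],method="Nelder-Mead");print(s.x,s.fun)
# white line
y0,x0,hh,ww=st[k][1],st[k][0],st[k][3],st[k][2]
wm=np.zeros_like(m);wm[y0:y0+hh,x0:x0+ww]=((I.min(2)>150))[y0:y0+hh,x0:x0+ww]
pts=cv2.findNonZero(wm)[:,0];P=np.array([onz(W,p,86)[:2] for p in pts]);c=P.mean(0);u,sv,v=np.linalg.svd(P-c);print("line",len(P),c,np.degrees(np.arctan2(v[0,1],v[0,0])))
E
```

```text
red_cap [315.8 183.6] 0.95 [646.9  16.6  30. ]
red_cap [434.4  46.2] 0.45 [733.7 169.4  30. ]
red_thread [318.4 185.5] 0.58 [650.1  15.1  30. ]
grey_cap [322.8  62.7] 0.61 [629.5 136.3  30. ]
[ 298  168   52   51 1897] [323.23721666 193.38692673]
[ 298  164   53   55 2172]
[648.24288048  17.45377791] 0.06172509619495511
line 76 [660.55545834  19.06448112] 9.719197571468335
```

View pics/w6e.png

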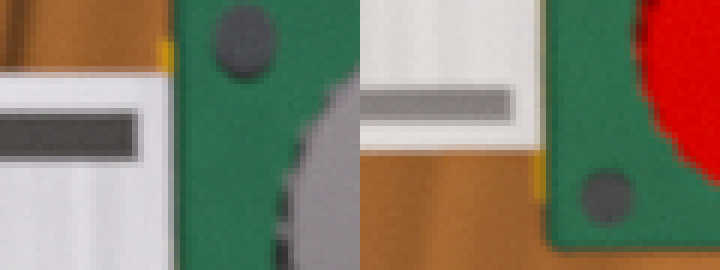

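```bash
python3 -c "
from h import *
print(manip.observe()['joint_positions'].round(3))
goto([648.2,17.4,56],9.8)"
```

```text
[-0.4    0.433  0.461  1.745 -0.222  1.016  0.313]
now [609.5  -2.2 200.2] xang 9.86 shift tool mm [ 41.6 -12.6 144.2] final-frame shift [ 41.4 -12.7 144.2] turn rad [-0.0006  0.0008  0.001 ]
```

```bash
python3 -m inch '[[[0,0,0],[0.0138,-0.0042,0.03],0.0919],[[0,0,0],[0.0138,-0.0042,0.03],0.0919],[[0,0,0],[0.0138,-0.0042,0.03],0.0919],[[0,0,0],[0,0,0.027],0.0919],[[0,0,0],[0,0,0.027],0.0919],[[0,0,0],[0,0,0],0.0919],[[0,0,0],[0,0,0],0.07],[[0,0,0],[0,0,0],0.07]]' 30
python3 - <<'E'
from h import *
goto([648.2,17.4,56],9.8)
W=cam("wrist","w7")
E
```

```text
t: 11.4
tool_pos: [650.0, 16.4, 58.3]
tool_rot: [-3.13, -0.268, -0.004]
wrist_force: [-0.6, -0.9, -0.1]
gripper_width: 78.0
now [650.   16.4  58.3] xang 9.8 shift tool mm [-1.7 -1.3  2.3] final-frame shift [-1.6 -1.3  2.3] turn rad [ 0.0002 -0.0026 -0.    ]
```

View pics/w7.png

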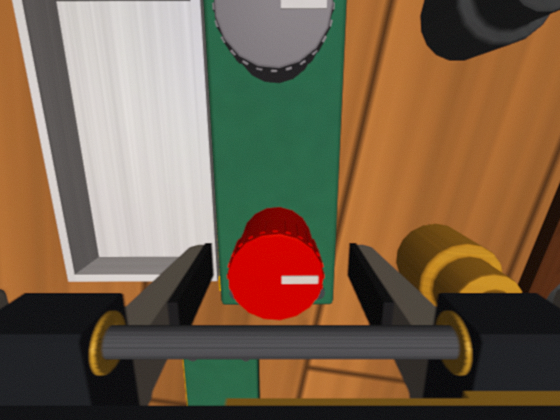

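```bash
python3 -m inch '[[[0,0,0],[-0.0015,-0.001,0.002],0.06],[[0,0,0],[0,0,0],0.0],[[0,0,0],[0,0,0],0.0],[[0,0,0],[0,0,0],0.0],[[0,0,0],[0,0,0],0.0],[[0,0,0],[0,0,0],0.0],[[0,0,0],[0,0,0],0.0]]' 30
python3 - <<'E'
from h import *
goto([648.2,17.4,56],9.8);s=manip.observe();print(s["wrist_force"],s["moment"])
W=cam("wrist","w8")
E
```

```text
t: 12.15
tool_pos: [647.5, 17.2, 55.0]
tool_rot: [-3.13, -0.268, -0.0]
wrist_force: [-1.2, -0.0, 4.8]
gripper_width: 47.1
now [647.5  17.2  55. ] xang 9.79 shift tool mm [ 0.8 -0.1 -1. ] final-frame shift [ 0.8 -0.1 -1. ] turn rad [-0.0002 -0.0003 -0.0001]
[-1.15965821e+00 -3.93381523e-03  4.80376066e+00] [0.05258782 0.40229853 0.04897281]
```

View pics/w8.png

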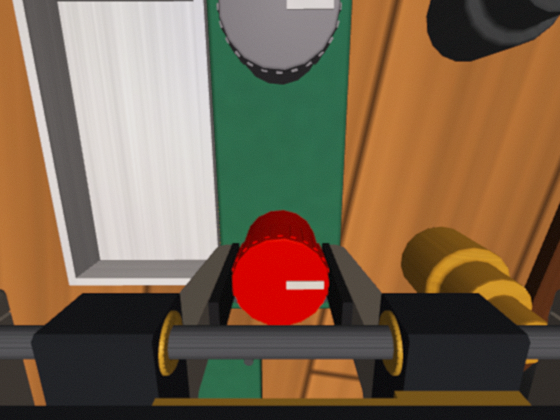

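```bash
python3 -m inch '[[[0,0,-0.07],[0,0,0],0.0],[[0,0,-0.07],[0,0,0],0.0],[[0,0,-0.07],[0,0,0],0.0],[[0,0,0],[0,0,0],0.0]]' 30
python3 - <<'E'
from h import *
goto([648.2,17.4,56],9.8);s=manip.observe();print(s["wrist_force"],s["moment"],s["tau"].round(2))
W=cam("wrist","w9")
E
```

```text
t: 12.6
tool_pos: [648.2, 16.2, 54.9]
tool_rot: [3.085, 0.59, 0.003]
wrist_force: [1.3, -0.8, 2.8]
gripper_width: 47.6
now [648.2  16.2  54.9] xang 21.66 shift tool mm [ 0.4 -1.1 -1.1] final-frame shift [ 0.2 -1.1 -1.1] turn rad [ 0.0005 -0.0021  0.2069]
[ 1.3158716  -0.78996818  2.81361859] [-0.18203563 -0.28016609 -0.75359524] [ -1.31 -53.53   4.   -17.57   0.46   0.46   1.13]
```

View pics/w9.png

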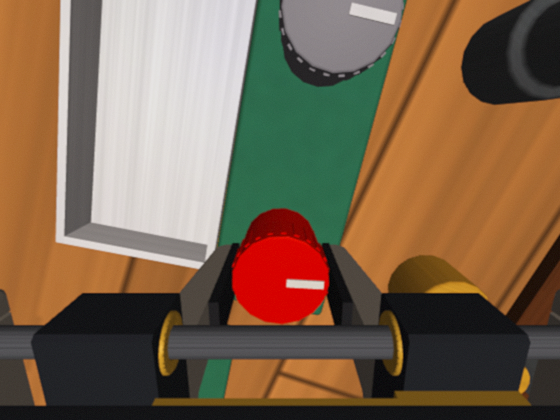

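```bash
cat >> h.py <<'E'
def capline(W,ztop=86):
    I=W["pixels"].astype(int);r,g,b=I[...,0],I[...,1],I[...,2]
    m=((r>170)&(g<60)&(b<60)).astype(np.uint8);n,lab,st,ce=cv2.connectedComponentsWithStats(m);k=1+np.argmax(st[1:,4])
    hm=np.zeros((420,560),np.uint8);cs=cv2.findContours((lab==k).astype(np.uint8),0,2)[0];cv2.fillConvexPoly(hm,cv2.convexHull(max(cs,key=cv2.contourArea)),1)
    pts=np.argwhere((hm>0)&(I.min(2)>130))[:,::-1]
    P=np.array([onz(W,p,ztop)[:2] for p in pts]);C=np.array([onz(W,p,ztop)[:2] for p in np.argwhere(hm>0)[:,::-1]]).mean(0)
    c=P.mean(0);v=np.linalg.svd(P-c)[2][0]; v=v*np.sign(v@(c-C))
    return np.degrees(np.arctan2(v[1],v[0])),len(P),C,c
E
python3 - <<'E'
from h import *
W=cam("wrist");print(capline(W))
E
```

```text
(np.float64(18.491979370307014), 293, array([648.60808458,  18.21668751]), array([660.49060417,  20.33513655]))
```

```bash
python3 -m inch '[[[0,0,0.1],[0,0,0],0.0],[[0,0,0.1],[0,0,0],0.0],[[0,0,0.1],[0,0,0],0.0],[[0,0,0.1],[0,0,0],0.0],[[0,0,0],[0,0,0],0.0]]' 30
python3 - <<'E'
from h import *
goto([648.2,17.4,56],-49);s=manip.observe();print(s["wrist_force"],s["moment"])
W=cam("wrist","w10");print(capline(W))
E
```

```text
t: 13.2
tool_pos: [647.6, 16.3, 55.0]
tool_rot: [3.14, -0.032, 0.001]
wrist_force: [-0.2, -2.9, 5.2]
gripper_width: 47.5
now [647.6  16.3  55. ] xang -1.18 shift tool mm [ 0.6 -1.1 -1. ] final-frame shift [-0.5 -1.2 -1. ] turn rad [ 0.0015 -0.0014  0.8346]
[-0.24975037 -2.85816666  5.15160368] [-0.56604407  0.04516311 -0.1025699 ]
(np.float64(-3.8338674064505596), 295, array([648.57248025,  18.33249105]), array([660.78440987,  15.74127248]))
```

View pics/w10.png

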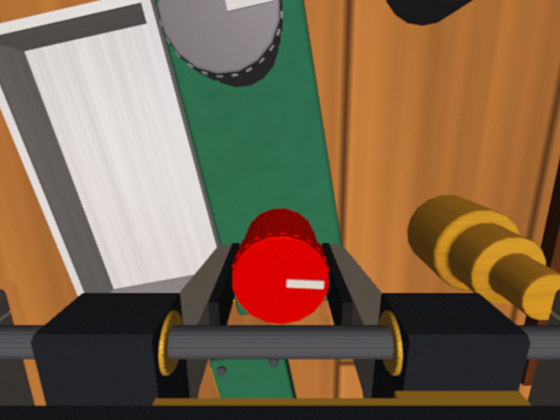

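```bash
python3 -m inch '[[[0,0,0.12],[0,0,0],0.0],[[0,0,0.12],[0,0,0],0.0],[[0,0,0.12],[0,0,0],0.0],[[0,0,0.12],[0,0,0],0.0],[[0,0,0.12],[0,0,0],0.0],[[0,0,0.12],[0,0,0],0.0],[[0,0,0.12],[0,0,0],0.0],[[0,0,0],[0,0,0],0.0]]' 30
python3 - <<'E'
from h import *
goto([648.2,17.4,56],-49);s=manip.observe();print(s["wrist_force"],s["moment"],s["joint_positions"].round(2))
W=cam("wrist","w11");print(capline(W))
E
```

```text
t: 14.05
tool_pos: [646.7, 16.6, 54.9]
tool_rot: [2.853, -1.31, -0.001]
wrist_force: [-2.4, -1.5, 8.5]
gripper_width: 47.6
now [646.7  16.6  54.9] xang -49.32 shift tool mm [ 0.4 -1.7 -1.1] final-frame shift [ 0.4 -1.7 -1.1] turn rad [ 0.002  -0.     -0.0057]
[-2.35934307 -1.52952668  8.47936639] [-0.51915574  0.7325496  -0.12617341] [-0.53  0.73  0.64  1.75 -0.56  0.86 -0.49]
(np.float64(-46.40811890906039), 310, array([650.06167594,  18.30599644]), array([655.41247773,   7.20716398]))
```

View pics/w11.png

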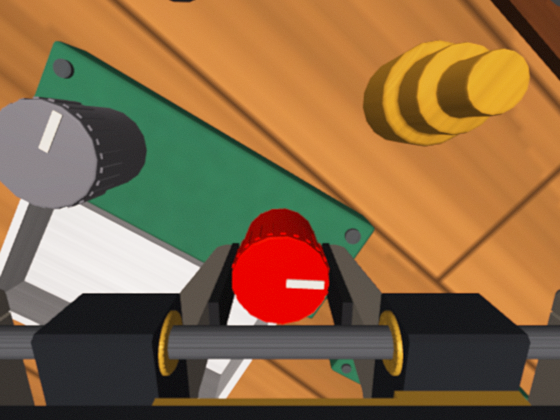

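```bash
python3 - <<'E'
from h import *
for n in("w8","w9","w10","w11"):
    I=cv2.imread(f"pics/{n}.png").astype(int)[272:300,276:332]
    m=I.min(2)>170
    p=np.argwhere(m)[:,::-1]+[276,272];c=p.mean(0);r=cv2.minAreaRect(p.astype(np.float32));v=np.linalg.svd(p-c)[2][0]
    print(n,len(p),c.round(1),np.degrees(np.arctan2(v[1],v[0])).round(2),r)
E
```

```text
w8 252 [304.5 285. ] 0.0 ((304.5, 285.0), (6.0, 35.0), 90.0)
w9 253 [304.5 284. ] 3.45 ((304.4739990234375, 284.04638671875), (35.293338775634766, 7.087208271026611), 2.726311206817627)
w10 258 [304.6 283.8] 2.74 ((304.4830017089844, 283.89056396484375), (35.271026611328125, 7.12370491027832), 2.4895529747009277)
w11 278 [304.9 283.9] 2.62 ((304.982421875, 283.93927001953125), (36.251014709472656, 7.474023818969727), 2.2906100749969482)
```

```bash
python3 -m inch '[[[0,0,0],[0,0,-0.003],0.0],[[0,0,0],[0,0,-0.004],0.0],[[0,0,0],[0,0,-0.005],0.0],[[0,0,0],[0,0,0],0.0]]' 30
python3 - <<'E'
from h import *
p,_=tool();s=manip.observe();print(p,s["wrist_force"],s["moment"],s["gripper_width"])
cam("wrist","w12");cam("side","s12")
E
```

```text
t: 14.5
tool_pos: [646.8, 16.9, 66.9]
tool_rot: [2.856, -1.308, -0.001]
wrist_force: [-2.2, -2.4, 1.0]
gripper_width: 47.1
[646.77887795  16.92178785  66.86774972] [-2.17702017 -2.37743772  1.01076358] [-0.54821725  0.68025088 -0.02155062] 47.10442444134575
```

View pics/w12.png

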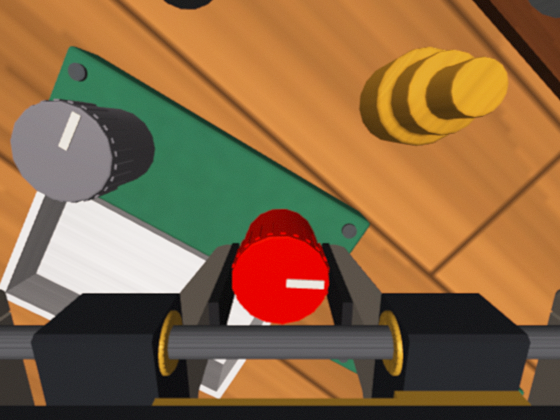

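View pics/s12.png

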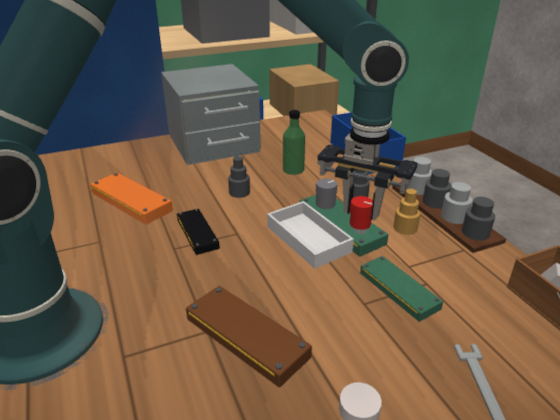

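```bash
python3 -m inch '[[[0,0,0],[0,0,-0.012],0.0],[[0,0,0],[0,0,-0.015],0.0],[[0,0,0],[0,0,-0.02],0.0],[[0,0,0],[0,0,-0.035],0.0],[[0,0,0],[0,0,-0.04],0.0],[[0,0,0],[0,0,0],0.0]]' 30
python3 - <<'E'
from h import *
s=manip.observe();print(s["wrist_force"],s["moment"],s["gripper_width"])
goto([550,62,200],-49.3)
cam("wrist","w13");cam("side","s13")
E
```

```text
t: 15.2
tool_pos: [651.5, 17.2, 196.1]
tool_rot: [-2.85, 1.305, -0.016]
wrist_force: [0.5, -0.9, -0.6]
gripper_width: 47.0
[ 0.50292556 -0.93654989 -0.56050079] [-0.03562437  0.1403695  -0.0293376 ] 47.02176254044004
now [651.5  17.2 196.1] xang -49.21 shift tool mm [-100.2   47.6   -5. ] final-frame shift [-100.1   47.8   -3.9] turn rad [-0.0107 -0.0063  0.0017]
```

View pics/s13.png

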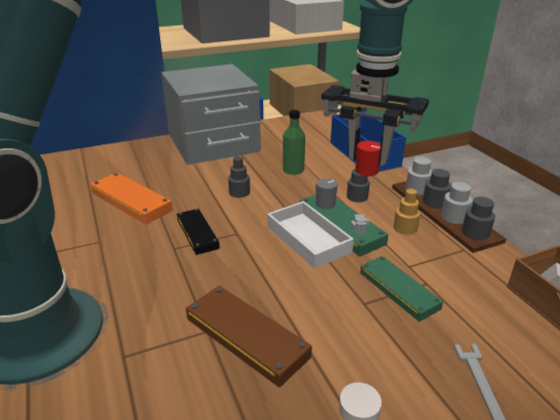

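```bash
python3 -m inch '[[[0,0,0],[-0.020,0.0096,0],0.0],[[0,0,0],[-0.020,0.0096,0],0.0],[[0,0,0],[-0.020,0.0096,0],0.0],[[0,0,0],[-0.020,0.0096,0],0.0],[[0,0,0],[-0.020,0.0096,0],0.0],[[0,0,0],[0,0,0],0.0],[[0,0,0],[0,0,0],0.0],[[0,0,0],[0,0,0],0.0]]' 30
python3 - <<'E'
from h import *
goto([550,62,200],-49.3); s=manip.observe();print(s["wrist_force"],s["gripper_width"])
W=cam("wrist","w14");cam("side","s14");S=cam("side");T=cam("top","t14")
for p in(W,S,T):
    for l,d,x0 in(("tray",(100,180,35),[549,62,9.8]),("stand",(80,220,30),[638,77,9.8])):
        try:
            q=sil(p,l,[x0[0],x0[1],15]);print(l,q["bbox"],round(q["confidence"],2),fitbox(p,q["pixels"],d,x0))
        except Exception as e: print(l,e)
o=[]
for p in(S,T):
    for q in manip.place_of(p,"red_cap")[:2]: print("cap",q)
E
```

```text
t: 16.1
tool_pos: [546.5, 61.2, 188.6]
tool_rot: [2.856, -1.309, 0.001]
wrist_force: [-0.0, -0.4, -0.5]
gripper_width: 47.4
now [546.5  61.2 188.6] xang -49.24 shift tool mm [  1.7  -3.2 -11.4] final-frame shift [  1.7  -3.2 -11.4] turn rad [-0.0001 -0.0008  0.001 ]
[-0.04984176 -0.41081626 -0.5001239 ] 47.40299346134828
tray [180.3, 112.2, 377.6, 247.9] 0.57 (array([549.13494995,  63.75195343,  10.2835634 ]), np.float64(0.11356125871366565))
stand [395.8, 204.1, 541.1, 314.7] 0.65 (array([ 104.66666667, -115.        ,  180.46666667]), np.float64(1.0))
tray [265.4, 201.7, 352.4, 270.0] 0.64 (array([546.11636181,  62.96021338,  10.08680327]), np.float64(0.021544745363556078))
stand [300.5, 197.9, 388.2, 254.1] 0.8 (array([642.06032608,  77.60351942,   4.7752657 ]), np.float64(0.22243805123897523))
tray [260.5, 173.7, 278.1, 212.8] 0.63 (array([516.75393335,  73.47817649,  24.64192237]), np.float64(15.048238255033556))
stand [247.1, 147.2, 281.1, 181.9] 0.75 (array([636.65455627,  87.83684699,  10.24266394]), np.float64(2.2093240489130435))
cap {'at': [309.4, 167.5], 'confidence': 0.7}
cap {'at': [265.5, 161.3], 'confidence': 0.45}
```

View pics/s14.png

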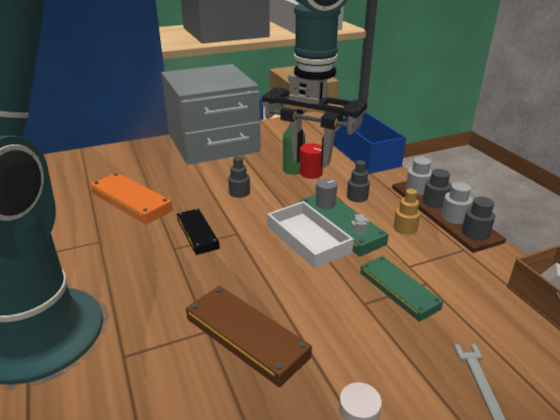

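View pics/w14.png

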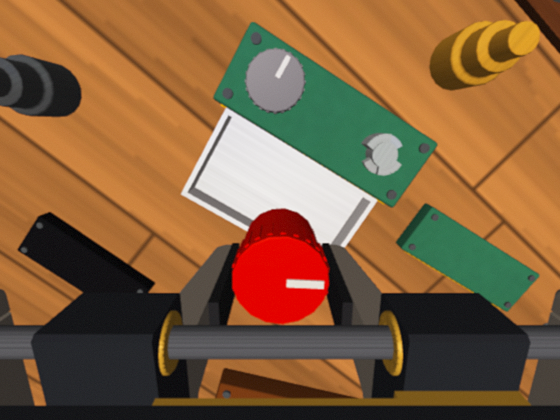

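View pics/t14.png

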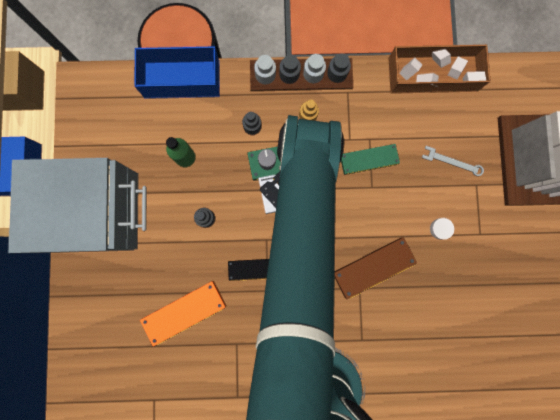

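```bash
python3 - <<'E'
import cv2
I=cv2.imread("pics/w14.png")[85:215,205:405]
cv2.imwrite("pics/w14z.png",cv2.resize(I,None,fx=4,fy=4,interpolation=0))
E
```

```text
(no output)
```

View pics/w14z.png

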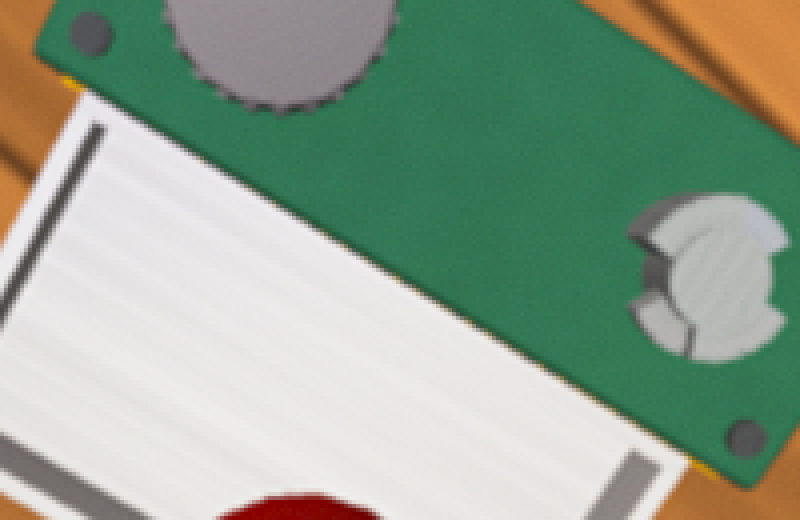

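```bash
python3 -c "
from station import manip
s=manip.observe();print(s['t'],s['tool_pos'],s['gripper_width'],s['wrist_force'])
print(manip.finish_job())"
```

```text
16.7 [545.68613749  61.46095346 188.59102156] 47.155840126564534 [ 0.13830736 -0.02179276 -0.94096732]
the job is handed in; nothing more can be done
None
```

The job is handed in at 16.7 s. The tray sits against the stand, and the arm is still holding the red cap mouth down over it.

- **Tray:** I pinched its near wall, turned it about 8° to match the stand and pressed it against the front with about 6 N before releasing. The box fits put the stand face and tray edge about 90 mm between origins, which is no gap, with the angles matching to about 0.3°. Close-ups showed no bench between them. The last wrist view showed only a sub-pixel sliver of the stand's yellow stripe along the seam, about 0.5 mm at most.
- **Red cap:** Turning it anticlockwise stopped dead at about 8.7°, with 0.75 N m on the wrist and the fingers slipping. Clockwise it turned freely to about 62°, so the thread is left-handed, and it lifted straight off.
- **Final pose:** The cap is over the middle of the tray with its rim about 163 mm above the bench. The grip is steady at 47 mm and contact force is about zero. The grey cap is still on, and the bits and bottle are standing in the last pictures.

**Checks that disagreed:**
- My first automatic reading of the white line gave about 56° of turn. The line's unchanged angle relative to the gripper gave 62°, and the cap came off freely.
- In the final frames the arm and the cap hid parts of the stand or tray. The top-camera fits of both, and the stand fits from the wrist and side cameras, were unusable.
- At the end I relied on the wrist close-up, the side picture and the side tray fit. That fit put the tray about 3 mm further from the stand than the wrist fit did, and I put that down to camera calibration.

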